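# Lay up a stepped trophy plinth on the banding wheel

## Task

Lay up the stepped trophy plinth on the banding wheel. Slide the big turned disc across from the wooden block onto the wheel without lifting or tipping it, and nudge it until the margin is even all round; then set the middle-sized disc centred on it and the smallest disc centred on top of that, each laid down flat, not dropped. Leave the other things on the bench where they are.

Things in the scene. Friction and masses are not known exactly. Their poses are not given: they have to be found in the camera images.
- wheel_top (a point): Centre of the top face of the banding wheel: a round aluminium plate 180 mm in diameter and 8 mm thick on a grey iron pedestal (foot 130 mm in diameter), its top 50 mm above the bench, engraved with a centre dot and two concentric rings of 79 and 139 mm diameter. The point lies on the axis, z up. Its y axis points towards the wooden block. The plate can spin about its axis but is stiff enough not to turn when a disc slides on it.
- block: Square dark hardwood block, 170 x 170 mm and 51.5 mm high, fixed to the bench, its near face 3 mm from the rim of the wheel, so its top is 1.5 mm above the wheel's and a disc slides across the gap down onto the wheel. Origin: centre of its underside; its -y side faces the wheel's axis, which lies 178 mm from its centre.
- base_disc: Big flat disc of pale turned wood, 120 mm in diameter and 18 mm thick, about 0.16 kg, too wide to grasp from above; lies flat on the wooden block at the start. Small dark centre mark on both faces. Origin: centre of its underside; z up. Pushed slowly, it stops as soon as it is no longer pushed.
- middle_disc: Middle-sized flat disc of the same pale wood, 68 mm in diameter and 16 mm thick, about 0.05 kg, lying flat on the bench with a small dark centre mark. Origin: centre of its underside; z up.
- top_disc: Smallest flat disc of the same pale wood, 54 mm in diameter and 12 mm thick, about 0.03 kg, lying flat on the bench with a small dark centre mark. Origin: centre of its underside; z up.
- hoop: Bystander: thin-walled silver hoop, 80 mm in diameter, 24 mm high, near the two smaller discs. Origin: centre of its underside.
- mallet: Bystander: rawhide mallet lying on the bench to the left of the block, head 52 mm thick and 100 mm long, handle 235 mm along its -x. Origin: under the centre of its head.
- hammer: Bystander: raising hammer lying beyond the wheel, head 110 mm long and 44 mm high, handle 247 mm along its -x. Origin: under the centre of its head.
- square: Bystander: steel engineer's square lying beyond the wheel: stock 110 x 20 x 16 mm along its y, thin blade 150 mm along its +x. Origin: under the centre of the stock.
- beaker: Bystander: open metal beaker, 72 mm in diameter, 85 mm high, standing beyond the block. Origin: centre of its underside.
- jug: Bystander: tall pewter-grey jug with a loop handle, 222 mm high, 116 mm wide, standing to the robot's left. Origin: centre of its foot.
There are look-alikes about, which are no part of the job. Leave any green or pink look-alike of the middle_disc alone.

How it is judged:
By the outcome, as a careful person would: the job done as asked, in the order asked, and still so for the second after the job is handed in, with the robot touching nothing.
It also fails if it takes over 72 s, if anything falls off the work surface, if the arm or the gripper's body presses on something with over 40 N, if the wrist force passes 120 N, or if a joint passes its speed limit or range.

## Robot

A 6-joint arm with a two-finger parallel gripper is mounted at the origin on the work surface. World frame = base frame: x ahead of the robot, y to its left, z up, the work surface at z = 0. Lengths are in mm, angles in rad, forces in N, time in s.
With the tool pointing down it reaches from about 350 to 775 mm from the base axis. Payload 5.5 kg.
Tool frame: the origin (TCP) lies on the front face of the gripper's body, between the roots of the fingers; the fingertips stand 73 mm ahead of it and the grasp point (between the pads) lies 54 mm ahead of it (robot.tip_reach is the distance from the TCP to the fingertips, in mm); z points along the fingers, y is the direction in which the jaws open and shut (so a half turn about z gives the same grasp; the last joint's range is limited). The gripper opens to 85 mm and grips with 20 to 120 N. Pads are 22 mm wide; open, the fingers measure 114 mm over their backs; the gripper's body (76 mm by 85 mm) begins 54 mm behind the grasp point. The pads swing forward as they close: fully open they stand 13 mm farther back than shut.
Start: joints at [1.133, 0.313, 0.046, 1.304, 0, 1.431], TCP at [168.737, 549.72, 303.923] pointing down, gripper open.
Joint ranges: [-2.76, 2.76], [-0.86, 1.69], [-1.03, 1.26], [-2.2, 2.34], [-1.47, 1.5], [-3.14, 3.14]. Speed limits (rad/s): [2.57, 2.57, 3.14, 3.14, 3.14, 3.14].

## Interface

Orientations are given as a unit quaternion [x, y, z, w].
In Python, from cell import robot gives the robot as it stands. Calls block until the motion is done:
- robot.move_ptp(position, orientation): joint-space move of the TCP to a pose.
- robot.servo_line(position, rate=150, frame=None): straight line of the TCP; frame=None keeps the orientation; rate is the mean speed in mm/s.
- robot.move_joints(angles): joint-space move.
- robot.ungrasp() and robot.close_gripper(strength=None): open the fingers fully, or close them until they stop; strength is the grip in N (None keeps the last).
- robot.sleep(seconds).
- robot.inverse_kinematics(position, orientation): joint angles nearest the present ones, or None.
- robot.get_obs(): the state.
- robot.snapshot(name): name is "scene" or "side" or "wrist"; returns a dict with "image" (480x640x3 uint8, blue, green, red), "range_z" (480x640 float32, mm along the optical axis (not along the pixel's ray), 0 where there is no reading), "intrinsics" (3x3 intrinsics, pixels), "camera_from_world" (4x4, takes a point from world to camera coordinates). Camera axes: x right, y down, z forward; pixel columns grow to the right and rows downward; lengths in mm; the calibration is good to about 2 mm. The wrist camera is an equidistant fisheye: a pixel r from the principal point sees the ray r / f radians off the axis. A picture is of the moment at which its call begins.
A pose or a line that the arm cannot do raises robot.MotionError and nothing moves.
- robot.hand_in(): hands the job in, once; it reports no verdict.
Trained networks look in the newest picture that a camera, given by its name, has taken for a name from the list of things; names that differ only in an ending like _2 or _b are one class to them, and where a whole thing is asked for, a point or a joint stands for the part that bears it (a point fixed in the world has none). Each returns a list of dicts, best first, with "confidence" (0 to 1); they miss things now and then, are a little off and sometimes report something else, mostly with a low value. They report only what shows in the picture. A call takes as long as a camera call. They do not tell look-alikes from the thing itself.
- robot.find_in(camera, thing): "position" ([column, row] in pixels, amid what is visible of it).
- robot.landmark_of(camera, thing): "position" ([column, row] in pixels: a listed point, or the origin of a listed thing).
The state is a dict: "clock": time; "joints": joint angles; "joint_velocities": joint speeds; "tau": joint torques, N m; "ee_pos": TCP position; "eef_rot": TCP orientation; "wrist_force": force on the tool from outside, world axes, zero at the start; "ft_torque": the same for the moment, N m; "width": opening from 0.0 (shut) to 1.0 (fully open).
Only numpy, scipy, OpenCV 4.12 (cv2) and the standard library are available. Lean on these libraries where they do the work, as an engineer would, in place of code of your own. Each camera call takes 0.05 s, during which the arm holds its last target.

## Working session

There is one attempt and no reset: what is moved stays moved. The work goes in short steps, each a Python script; the robot and the scene stay as the last script left them, time stands still between calls to the robot, and variables do not carry over. Pictures are saved under pics/ and viewed, and the job is handed in when it is done.

```bash
ls; mkdir -p pics; python3 - <<'E'
from cell import robot
import cv2
for n in ["scene","side","wrist"]:
    s=robot.snapshot(n); cv2.imwrite(f"pics/{n}0.png",s["image"]); print(n,s["intrinsics"].tolist(),s["camera_from_world"].round(3).tolist())
o=robot.get_obs(); print(o)
E
```

```text
pics
scene [[501.1666935342669, 0.0, 324.3434962071662], [0.0, 501.1666935342669, 238.12293118578864], [0.0, 0.0, 1.0]] [[0.694, 0.72, 0.021, -445.229], [0.521, -0.483, -0.704, -199.135], [-0.497, 0.499, -0.71, 1489.51], [0.0, 0.0, 0.0, 1.0]]
side [[541.851582482527, 0.0, 319.19084445106864], [0.0, 541.851582482527, 240.7503182506241], [0.0, 0.0, 1.0]] [[0.994, -0.106, -0.006, -539.316], [-0.084, -0.748, -0.658, 160.293], [0.065, 0.655, -0.753, 1431.227], [0.0, 0.0, 0.0, 1.0]]
wrist [[371.64829954431775, 0.0, 312.54338344634164], [0.0, 371.64829954431775, 237.50471432784437], [0.0, 0.0, 1.0]] [[0.295, 0.956, -0.002, -572.028], [0.921, -0.283, 0.268, -35.017], [0.255, -0.081, -0.963, 379.432], [0.0, 0.0, 0.0, 1.0]]
{'clock': 0.15, 'joints': array([1.13336195e+00, 3.13808450e-01, 4.52717644e-02, 1.30362742e+00,
       1.51429024e-05, 1.43118573e+00]), 'joint_velocities': array([-2.91588545e-06, -2.62249546e-03,  4.12195937e-03, -1.91022131e-04,
        9.52000380e-04,  2.69461533e-04]), 'tau': array([ 1.37743962e-03, -4.81063914e+01,  2.98815680e+01,  1.38458650e-02,
       -1.79516123e-04, -3.03521279e-05]), 'ee_pos': array([168.62022314, 549.42729244, 303.23774397]), 'eef_rot': array([ 1.48362123e-01,  9.88932866e-01, -6.53466820e-04, -2.01849741e-04]), 'wrist_force': array([-0.66806803,  0.06257551, -0.29404452]), 'ft_torque': array([ 0.02289956, -0.05193411,  0.00923536]), 'width': 1.0005503208765776}
```

View pics/scene0.png

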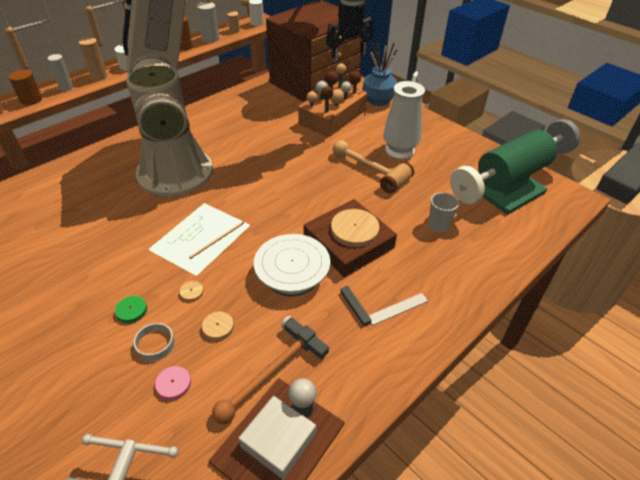

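View pics/side0.png

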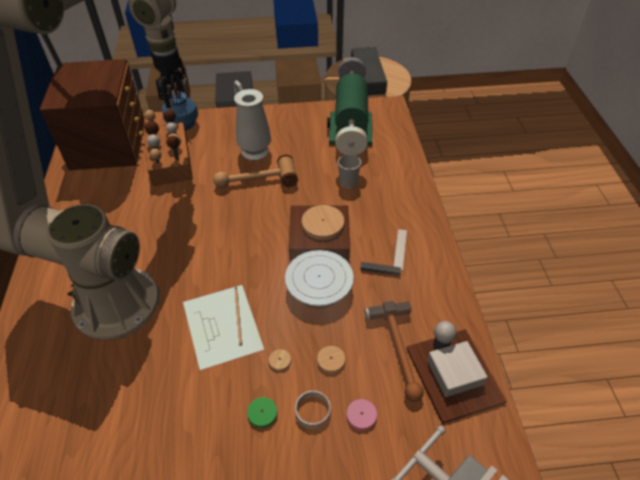

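View pics/wrist0.png

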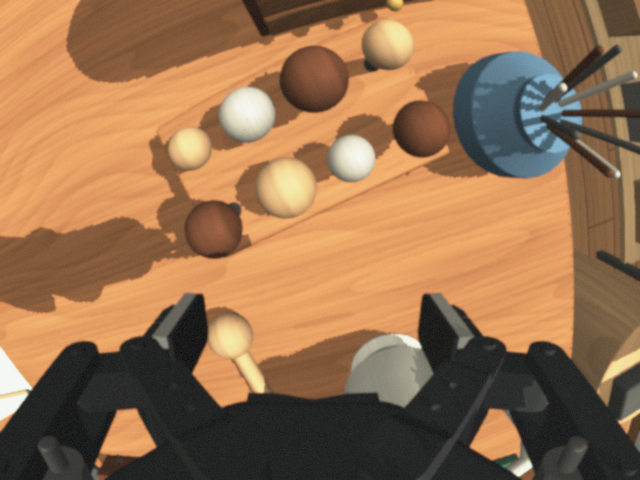

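Scene view: wheel at (292,262), block and base disc at (355,228), middle disc at (217,325), top disc at (191,290); green, pink and hoop are the neighbours. Side view: wheel (319,278), base (323,221), middle (331,359), top (280,359).

```bash
cat > h.py <<'E'
import numpy as np, cv2
from cell import robot
from scipy.optimize import least_squares
def ray(s,px,fish=False):
    K=s["intrinsics"];T=s["camera_from_world"]
    a=(px[0]-K[0,2])/K[0,0];b=(px[1]-K[1,2])/K[1,1]
    if fish:
        r=np.hypot(a,b); d=np.array([a/r*np.sin(r),b/r*np.sin(r),np.cos(r)]) if r>1e-9 else np.array([0,0,1.])
    else: d=np.array([a,b,1.])
    R=T[:3,:3]; o=-R.T@T[:3,3]; d=R.T@d
    return o,d/np.linalg.norm(d)
def onz(s,px,z,fish=False):
    o,d=ray(s,px,fish); return o+d*(z-o[2])/d[2]
def tri(rs):
    A=np.zeros((3,3));b=np.zeros(3)
    for o,d in rs:
        P=np.eye(3)-np.outer(d,d);A+=P;b+=P@o
    p=np.linalg.solve(A,b)
    return p,[float(np.linalg.norm((np.eye(3)-np.outer(d,d))@(p-o))) for o,d in rs]
def proj(s,p,fish=False):
    T=s["camera_from_world"];K=s["intrinsics"];c=T[:3,:3]@np.asarray(p,float)+T[:3,3]
    if fish:
        h=np.hypot(c[0],c[1]);t=np.arctan2(h,c[2]);return np.array([K[0,2]+K[0,0]*t*c[0]/h,K[1,2]+K[1,1]*t*c[1]/h])
    return np.array([K[0,2]+K[0,0]*c[0]/c[2],K[1,2]+K[1,1]*c[1]/c[2]])
def cloud(s,fish=False):
    K=s["intrinsics"];T=s["camera_from_world"];z=s["range_z"]
    v,u=np.mgrid[0:480,0:640];a=(u-K[0,2])/K[0,0];b=(v-K[1,2])/K[1,1]
    if fish:
        r=np.hypot(a,b);f=np.tan(np.minimum(r,1.5))/np.maximum(r,1e-9);a=a*f;b=b*f
    c=np.stack([a*z,b*z,z],-1)-T[:3,3]
    w=c@T[:3,:3]; w[z<=0]=np.nan
    return w
def cquat(th): # tool down, tool-y axis at angle th from world (x-> tool x)
    # R = Rz(th)*Rx(pi): x axis=(cos,sin), y=(sin,-cos), z=-1
    return np.array([np.cos(th/2),np.sin(th/2),0,0])
E
python3 - <<'E'
from h import *
S={n:robot.snapshot(n) for n in ["scene","side"]}
for t in ["wheel_top","base_disc","middle_disc","top_disc","block","hoop","mallet","beaker","jug","square","hammer"]:
    d={}
    for n in S:
        L=robot.landmark_of(n,t); d[n]=L
        print(t,n,[(np.round(x["position"],1).tolist(),round(x["confidence"],2)) for x in L][:4])
    if all(d.values()):
        p,e=tri([ray(S[n],d[n][0]["position"]) for n in S]); print("   ",p.round(1),np.round(e,1))
# mark-based
def mark(n,guess):
    g=cv2.cvtColor(S[n]["image"],cv2.COLOR_BGR2GRAY);x,y=guess;w=7
    c=255-g[y-w:y+w+1,x-w:x+w+1].astype(float);c=np.clip(c-np.median(c)-15,0,None)
    v,u=np.mgrid[y-w:y+w+1,x-w:x+w+1];return np.array([(c*u).sum(),(c*v).sum()])/c.sum()
for t,a,b in [("wheel",(292,261),(319,276)),("base",(356,227),(323,220)),("mid",(217,325),(331,359)),("top",(191,290),(280,359))]:
    m=[mark("scene",a),mark("side",b)];p,e=tri([ray(S["scene"],m[0]),ray(S["side"],m[1])]);print(t,m,p.round(1),np.round(e,1))
    for n,k in zip(["scene","side"],m):
        c=cloud(S[n])[int(k[1])-2:int(k[1])+3,int(k[0])-2:int(k[0])+3].reshape(-1,3);print("    depth",np.nanmedian(c,0).round(1))
print(robot.get_obs()["clock"])
E
```

```text
wheel_top scene [([292.1, 256.3], 0.62), ([190.7, 291.6], 0.59)]
wheel_top side [([320.2, 277.4], 0.73), ([387.3, 313.5], 0.66)]
    [541.7 -15.3  58.4] [8. 8.]
base_disc scene [([353.0, 228.0], 0.91)]
base_disc side [([322.2, 222.5], 0.68)]
    [569.1 167.1  59.5] [0.3 0.3]
middle_disc scene [([129.9, 311.6], 0.8), ([176.9, 384.2], 0.72), ([219.5, 328.7], 0.69)]
middle_disc side [([361.7, 415.8], 0.92), ([261.9, 412.6], 0.73), ([333.2, 361.6], 0.66)]
    [ 566.6 -425.4  204.8] [38.4 38.4]
top_disc scene [([191.2, 289.1], 0.87), ([352.6, 227.4], 0.65), ([294.3, 259.7], 0.29)]
top_disc side [([277.7, 362.3], 0.73)]
    [ 416.  -219.4   -0.7] [5.2 5.2]
block scene [([347.8, 245.5], 0.83), ([154.4, 342.4], 0.3)]
block side [([315.6, 235.7], 0.61)]
    [552.1 176.  -14. ] [6.4 6.4]
hoop scene []
hoop side [([309.2, 409.9], 0.59), ([281.6, 361.4], 0.19)]
mallet scene [([396.3, 183.6], 0.83)]
mallet side [([285.3, 171.7], 0.65)]
    [481.1 453.4  -1.5] [5.8 5.8]
beaker scene [([438.1, 226.7], 0.83)]
beaker side [([347.7, 181.5], 0.98)]
    [676.8 394.6  -6. ] [1.9 1.9]
jug scene [([398.3, 
[... 375 characters left out ...]

wheel [array([291.70138889, 260.18055556]), array([318.75949367, 275.70886076])] [540.1 -11.1  49.4] [1.1 1.1]
    depth [536.8 -10.3  48.5]
    depth [538.2 -10.7  49.6]
base [array([354.71257485, 224.28143713]), array([322.55319149, 219.4893617 ])] [570.3 170.4  69.7] [1.3 1.3]
    depth [566.2 173.6  66.9]
    depth [569.3 172.5  68.3]
mid [array([217.02727273, 323.50606061]), array([330.72222222, 357.29365079])] [ 545.1 -233.1   14.7] [1.2 1.2]
    depth [ 544.  -230.6   14. ]
    depth [ 543.6 -234.5   17. ]
top [array([194.15034965, 293.42832168]), array([282.7393617 , 361.89361702])] [ 428.4 -219.4   -3.7] [4. 4.]
    depth [ 435.2 -219.3    9.7]
    depth [ 428.1 -229.6   11.5]
1.35
```

```bash
python3 - <<'E'
from h import *
from scipy.spatial.transform import Rotation as Ro
s=robot.snapshot("wrist");o=robot.get_obs();R=Ro.from_quat(o["eef_rot"]).as_matrix()
T=s["camera_from_world"];c=-T[:3,:3].T@T[:3,3]
print("tip",robot.tip_reach,"cam in tool",R.T@(c-o["ee_pos"]),"axes (cols cam x,y,z in tool)\n",(R.T@T[:3,:3].T).round(3))
w=cloud(s,True)
P=(w-o["ee_pos"])@R
for px in [(190,310),(440,310),(200,360),(430,360)]: print(px,P[px[1],px[0]].round(1))
for xy in [(550,120)]:
  for th in np.arange(-3,3.2,0.5):
    q=robot.inverse_kinematics([*xy,330],cquat(th)); print(round(th,1), None if q is None else np.round(q,2))
E
```

```text
tip 72.6 cam in tool [ 67.08871547  -1.98734459 -70.81003234] axes (cols cam x,y,z in tool)
 [[-0.001 -0.963 -0.268]
 [ 1.    -0.001 -0.001]
 [ 0.    -0.268  0.963]]
(190, 310) [  9.8 -44.8  41. ]
(440, 310) [ 9.9 42.3 40.5]
(200, 360) [-195.  -142.4  303.5]
(430, 360) [-9.7 40.7 38.5]
-3.0 [ 0.07  0.28  0.07  1.36  0.   -0.07]
-2.5 [ 0.07  0.28  0.07  1.36  0.   -0.57]
-2.0 [ 0.07  0.28  0.07  1.36  0.   -1.07]
-1.5 [ 0.07  0.28  0.07  1.36  0.   -1.57]
-1.0 [ 0.07  0.28  0.07  1.36  0.   -2.07]
-0.5 [ 0.07  0.28  0.07  1.36  0.   -2.57]
0.0 [ 0.07  0.28  0.07  1.36  0.   -3.07]
0.5 [0.07 0.28 0.07 1.36 0.   2.71]
1.0 [0.07 0.28 0.07 1.36 0.   2.21]
1.5 [0.07 0.28 0.07 1.36 0.   1.71]
2.0 [0.07 0.28 0.07 1.36 0.   1.21]
2.5 [0.07 0.28 0.07 1.36 0.   0.71]
3.0 [0.07 0.28 0.07 1.36 0.   0.21]
```

```bash
cat >> h.py <<'E'
def snap(n,fn):
    s=robot.snapshot(n); cv2.imwrite(f"pics/{fn}.png",s["image"]); return s
E
python3 - <<'E'
from h import *
robot.move_ptp([560,170,250],cquat(-1.68))
robot.sleep(0.2)
s=snap("wrist","w1")
np.savez("w1.npz",**s)
for t in ["wheel_top","base_disc","block"]:
    L=robot.landmark_of("wrist",t);print(t,[(np.round(x["position"],1).tolist(),round(x["confidence"],2)) for x in L])
print(proj(s,[540,-11,50],1),proj(s,[569,171,69.5],1),robot.get_obs()["clock"])
E
```

```text
wheel_top []
base_disc [([303.0, 231.5], 0.66)]
block []
[312.99212063  -9.72013683] [300.3699727  239.62852179] 4.125
```

View pics/w1.png

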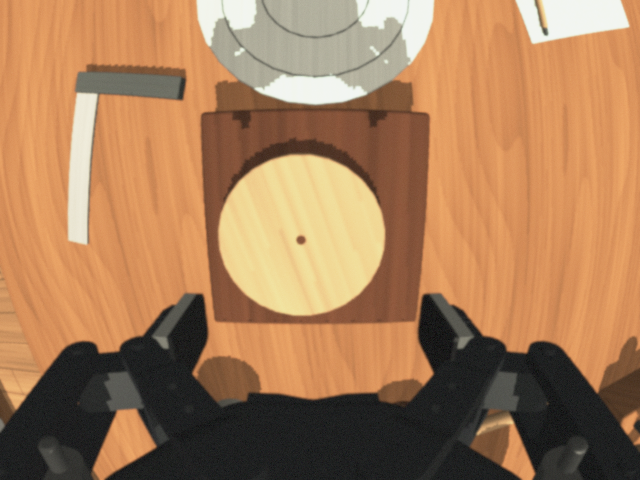

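Wrist view: base disc mark at (300,240), very close to the prediction; block edges straight behind it; wheel centre just off the top. A second view further along will show both.

```bash
python3 - <<'E'
from h import *
robot.servo_line([552,105,265],rate=150)
robot.sleep(0.2)
s=snap("wrist","w2")
np.savez("w2.npz",**s)
print(proj(s,[540,-11,50],1),proj(s,[569,171,69.5],1),robot.get_obs()["clock"])
E
```

```text
[311.82953597  75.5392309 ] [300.68100314 313.1046549 ] 4.975
```

View pics/w2.png

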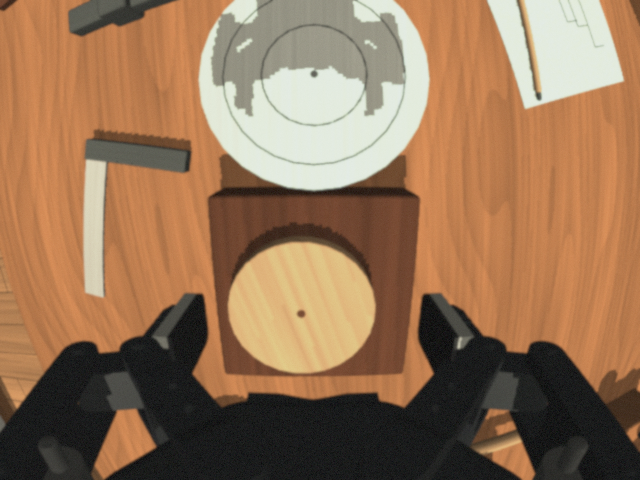

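```bash
cat >> h.py <<'E'
def markpx(img,guess,w=6):
    g=cv2.cvtColor(img,cv2.COLOR_BGR2GRAY).astype(float);x,y=map(int,np.round(guess))
    c=g[y-w:y+w+1,x-w:x+w+1];c=np.clip(np.median(c)-25-c,0,None)
    v,u=np.mgrid[y-w:y+w+1,x-w:x+w+1];return np.array([(c*u).sum(),(c*v).sum()])/c.sum()
E
python3 - <<'E'
from h import *
a=dict(np.load("w1.npz"));b=dict(np.load("w2.npz"))
ma=markpx(a["image"],(301,240));mb=markpx(b["image"],(301,313.5));print(ma,mb)
print("base",tri([ray(a,ma,1),ray(b,mb,1)]),onz(a,ma,69.5,1),onz(b,mb,69.5,1))
mw=markpx(b["image"],(314,73.5));print("wheel",mw,onz(b,mw,50,1))
w=cloud(b,1);wh=w[60:150,280:350].reshape(-1,3);print("z wheel/base depth",np.nanmedian(wh[:,2]),np.nanmedian(w[280:350,260:350,2]))
# block corners far/near edge
for p in [(209,196),(419,196),(224,374),(404,374)]: print(p,onz(b,p,51.5,1).round(1))
# finger points
from scipy.spatial.transform import Rotation as Ro
o=robot.get_obs();R=Ro.from_quat(o["eef_rot"]).as_matrix();P=(w-o["ee_pos"])@R
m=(P[...,2]<90)&(P[...,2]>20);Q=P[m];i=np.argsort(-Q[:,2])[:2000:100];print(Q[i].round(1)); print(o["ee_pos"])
for sgn in(-1,1):
    q=Q[(Q[:,1]*sgn>30)&(Q[:,1]*sgn<50)&(Q[:,2]>30)];print(sgn,q.min(0),q.max(0))
E
```

```text
[300.57960526 239.53717105] [300.81125    313.34041667]
base (array([568.78963029, 170.61080263,  70.71032927]), [0.022640649964227013, 0.022640649964108642]) [568.84543651 170.94981392  69.5       ] [568.92234256 171.22266521  69.5       ]
wheel [314.04863541  72.80125962] [538.09958104 -12.96882122  50.        ]
z wheel/base depth 51.35884319725572 70.28106870030444
(209, 196) [631.1  71.8  51.5]
(419, 196) [465.6  89.9  51.5]
(224, 374) [651.7 239.5  51.5]
(404, 374) [481.4 258.4  51.5]
[[ -0.6  42.3  59.2]
 [  0.2  42.   56.9]
 [ -3.6 -43.   55.5]
 [ -8.2  42.4  54.4]
 [  0.6  42.3  53.6]
 [ -2.1  42.   52.7]
 [ -3.3 -43.3  51.9]
 [ 12.9 -47.8  51. ]
 [ 13.3  42.3  50.3]
 [ -3.8 -43.1  49.6]
 [ 13.5 -46.3  49. ]
 [ 13.5 -46.   48.1]
 [  5.3 -43.   47.5]
 [ -1.   42.3  46.8]
 [ -4.5 -43.1  46.2]
 [ 13.2  48.3  45.6]
 [ -5.1  42.3  44.9]
 [ 12.2 -43.   44.3]
 [  3.5 -43.3  43.7]
 [ 13.  -48.7  43. ]]
[551.91845612 105.75100461 264.67291017]
-1 [ -9.12170752 -49.98278991  30.00315392] [ 13.91216793 -42.38881898  58.84322053]
1 [-9.62180442 41.40348101 30.0045455 ] [13.90597561 49.28740661 59.23763103]
```

```bash
python3 - <<'E'
from h import *
B=np.array([568.85,171.0]);W=np.array([538.1,-13.0]);d=(W-B)/np.linalg.norm(W-B);th=np.arctan2(d[1],d[0]);q=cquat(th)
p=B-d*85
robot.move_ptp([*p,190],q); robot.servo_line([*p,116],rate=100)
print(robot.get_obs()["ee_pos"],robot.get_obs()["wrist_force"])
robot.servo_line([*(B-d*48),116],rate=40)
o=robot.get_obs();print(o["ee_pos"],o["wrist_force"],o["clock"])
s=snap("wrist","w3")
E
```

```text
[583.41732758 254.7647513  116.77832056] [-0.8307078   0.53878547 -1.22328601]
[576.80175175 218.39953735 115.97340368] [ 0.33536026 -0.40549718 -0.79638658] 7.6583
```

View pics/w3.png

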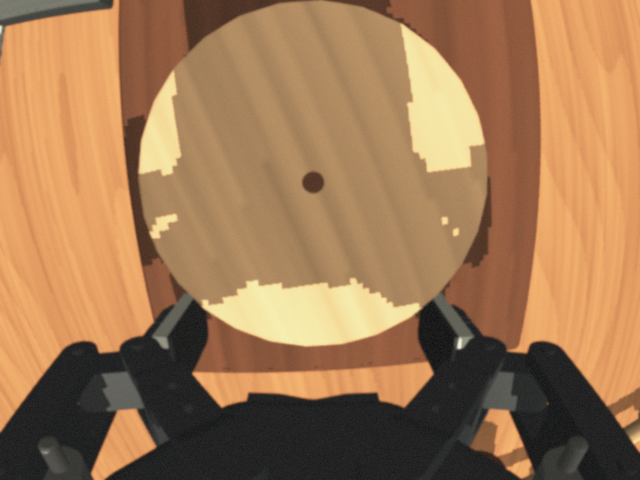

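The disc is seated symmetrically between the two fingertips, with its mark at (313,182).

```bash
python3 - <<'E'
from h import *
B=np.array([568.85,171.0]);W=np.array([538.1,-13.0]);d=(W-B)/np.linalg.norm(W-B)
s=robot.snapshot("wrist");o=robot.get_obs();m=markpx(s["image"],(313,182),14);c=onz(s,m,69.5,1)
off=np.dot(c[:2]-o["ee_pos"][:2],d);lat=np.dot(c[:2]-o["ee_pos"][:2],[-d[1],d[0]]);print(m,c,"fwd",off,"lat",lat)
robot.servo_line([*(W-d*(off+80)),116],rate=35)
o=robot.get_obs();print(o["ee_pos"],o["wrist_force"])
robot.servo_line([*(W-d*(off+8)),115.2],rate=35)
o=robot.get_obs();print(o["ee_pos"],o["wrist_force"],o["clock"])
s=snap("wrist","w4");snap("side","s4")
E
```

```text
[312.66978163 181.58453323] [568.06435029 163.52824771  69.5       ] fwd 55.674560187978855 lat 0.46005800240059974
[560.54060246 120.90793319 116.03260308] [0.5884418  1.19869126 0.89625408]
[548.6298833   49.89730309 115.22832967] [ 0.71736715 -0.52378135  0.51753449] 12.9417
```

View pics/w4.png

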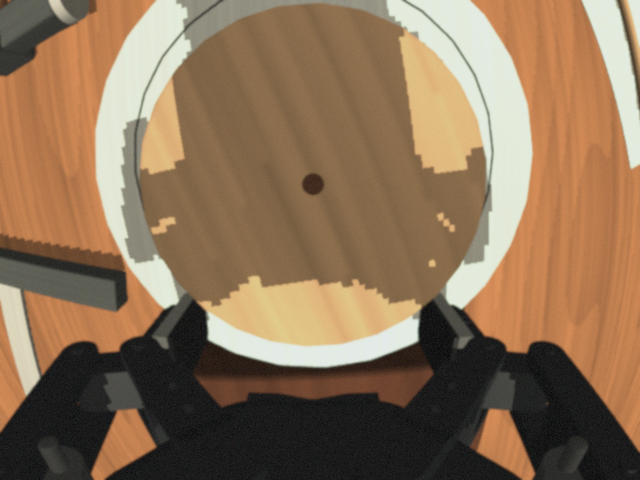

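View pics/s4.png

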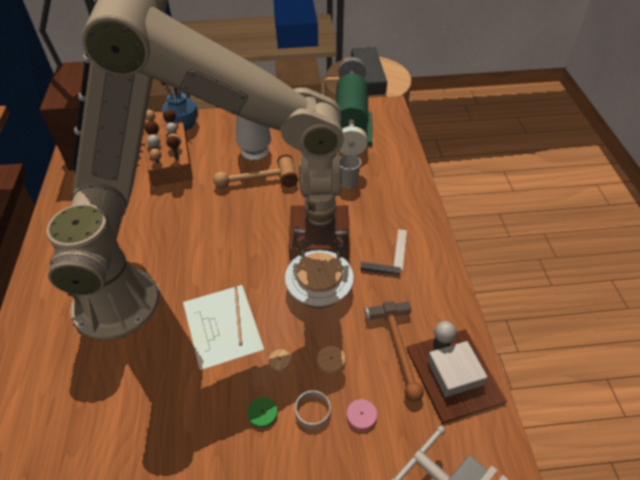

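The disc is on the wheel, about 8 mm short. I'll fit the rim, the ring and the disc outline in the same picture.

```bash
cat >> h.py <<'E'
def planept(s,uv,z): return np.array([onz(s,p,z,True)[:2] for p in uv])
def fitc(P,R,fixed=True):
    x0=np.r_[P.mean(0)]
    f=lambda x: np.hypot(P[:,0]-x[0],P[:,1]-x[1])-R
    r=least_squares(f,x0,loss="soft_l1",f_scale=0.7);return r.x,np.abs(f(r.x))
def rim(s,c,z=50,R=90,lo=70,hi=105):
    """sample radial profile about world c at plane z; find outer end of low-saturation region"""
    hsv=cv2.cvtColor(s["image"],cv2.COLOR_BGR2HSV);out=[]
    for a in np.arange(0,2*np.pi,np.pi/90):
        rr=np.arange(lo,hi,0.3);pts=[proj(s,[c[0]+r*np.cos(a),c[1]+r*np.sin(a),z],True) for r in rr]
        pts=np.array(pts)
        if pts.min()<2 or (pts[:,0]>637).any() or (pts[:,1]>477).any(): continue
        S=cv2.remap(hsv[...,1],pts[:,0].astype(np.float32)[:,None],pts[:,1].astype(np.float32)[:,None],cv2.INTER_LINEAR)[:,0]
        V=cv2.remap(hsv[...,2],pts[:,0].astype(np.float32)[:,None],pts[:,1].astype(np.float32)[:,None],cv2.INTER_LINEAR)[:,0]
        ok=(S<75)&(V>90)
        k=np.where(ok[:-1]&~ok[1:])[0]
        if len(k)==0 or not ok[:k[0]].sum()>20: continue
        r=rr[k[-1]]+.15
        out.append([c[0]+r*np.cos(a),c[1]+r*np.sin(a)])
    return np.array(out)
def wheelfit(s,c0):
    P=rim(s,c0);c,e=fitc(P,90);k=e<1.5
    if k.sum()>8: c,e=fitc(P[k],90)
    return c,len(P),int(k.sum()),float(np.median(e))
E
python3 - <<'E'
from h import *
s=robot.snapshot("wrist");np.savez("w4.npz",**s)
m=markpx(s["image"],(313,184),14);c=onz(s,m,68,1);print("disc",m,c)
for c0 in [(538.1,-13),(540,-11)]: print(wheelfit(s,c0))
P=rim(s,(538.1,-13));print(np.degrees(np.arctan2(P[:,1]+13,P[:,0]-538)).round().tolist())
E
```

```text
disc [312.57134211 183.72022999] [540.06421708  -4.31777313  68.        ]
(array([538.60284876, -12.01194731]), 110, 106, 0.34277849158092977)
(array([538.54695221, -12.01039183]), 121, 117, 0.32075650401371547)
[0.0, 2.0, 4.0, 6.0, 8.0, 10.0, 12.0, 14.0, 16.0, 18.0, 20.0, 22.0, 24.0, 26.0, 28.0, 30.0, 32.0, 34.0, 36.0, 48.0, 50.0, 52.0, 54.0, 56.0, 58.0, 60.0, 62.0, 64.0, 66.0, 68.0, 70.0, 72.0, 74.0, 76.0, 78.0, 80.0, 82.0, 84.0, 86.0, 88.0, 90.0, 92.0, 94.0, 96.0, 98.0, 100.0, 102.0, 104.0, 106.0, 108.0, 110.0, 112.0, 124.0, 126.0, 128.0, 130.0, 132.0, 134.0, 136.0, 138.0, 140.0, 142.0, 144.0, 146.0, 148.0, 150.0, 152.0, 154.0, 156.0, 158.0, 160.0, 162.0, 164.0, 166.0, 168.0, 170.0, 172.0, 174.0, 176.0, 178.0, 180.0, -178.0, -176.0, -174.0, -172.0, -170.0, -168.0, -166.0, -164.0, -162.0, -160.0, -158.0, -156.0, -154.0, -152.0, -150.0, -48.0, -46.0, -44.0, -42.0, -40.0, -38.0, -36.0, -34.0, -32.0, -30.0, -28.0, -26.0, -24.0, -20.0]
```

```bash
python3 - <<'E'
from h import *
o=robot.get_obs();D=np.array([540.06,-4.32]);W=np.array([538.55,-12.0])
t=o["ee_pos"].copy();t[:2]+=W-D;t[2]=115.2
robot.servo_line(t,rate=15);robot.sleep(.2)
o=robot.get_obs();print(o["ee_pos"]-t,o["wrist_force"])
# retract straight back a bit, up, and view from above
d=np.array([-.165,-.986])
b=t.copy();b[:2]-=d*25;robot.servo_line(b,rate=60)
b[:2]-=d*15;b[2]=250;robot.servo_line(b,rate=200);robot.sleep(.15)
s=snap("wrist","w5");np.savez("w5.npz",**s)
g=proj(s,[538.5,-12,68],1);m=markpx(s["image"],g,9);print(g,m,onz(s,m,68,1),wheelfit(s,(538.5,-12)),robot.get_obs()["clock"])
E
```

```text
[-0.0665723  -0.06233723 -0.09147049] [ 0.44565716  1.00783598 -0.4222367 ]
[310.53724393 100.55893392] [310.6197703   99.70898277] [538.34938325 -12.56276368  68.        ] (array([538.50134747, -11.85207104]), 141, 141, 0.3306266587187281) 15.55
```

View pics/w5.png

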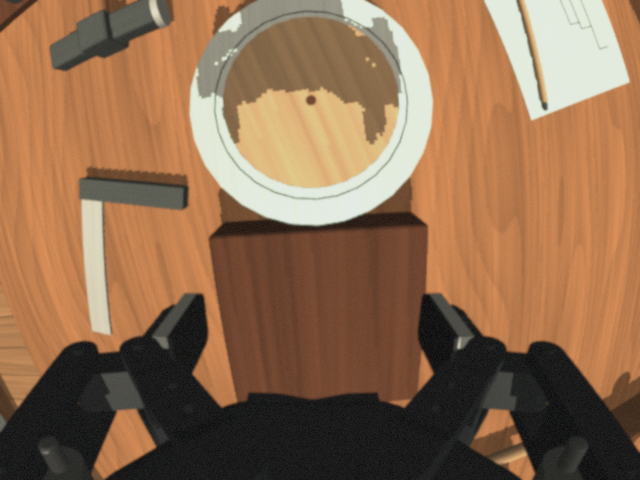

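```bash
python3 - <<'E'
from h import *
d=np.array([-.165,-.986]);W=np.array([538.5,-12])
for k,(back,z) in enumerate([(67,250),(40,250)]):
    robot.servo_line([*(W-d*back),z],rate=200);robot.sleep(.15)
    s=snap("wrist",f"w6{k}");np.savez(f"w6{k}.npz",**s)
    g=proj(s,[538.5,-12,68],1);m=markpx(s["image"],g,9);print(m,onz(s,m,68,1),wheelfit(s,(538.5,-12)),robot.get_obs()["clock"])
E
```

```text
[313.09294536 139.90244924] [538.40722501 -12.51544975  68.        ] (array([538.54746531, -11.79793017]), 180, 180, 0.23635075827056085) 16.0417
[313.3159751  179.04128631] [538.47125935 -12.40389673  68.        ] (array([538.59947498, -11.81124879]), 180, 180, 0.2740593537224072) 16.525
```

View pics/w60.png

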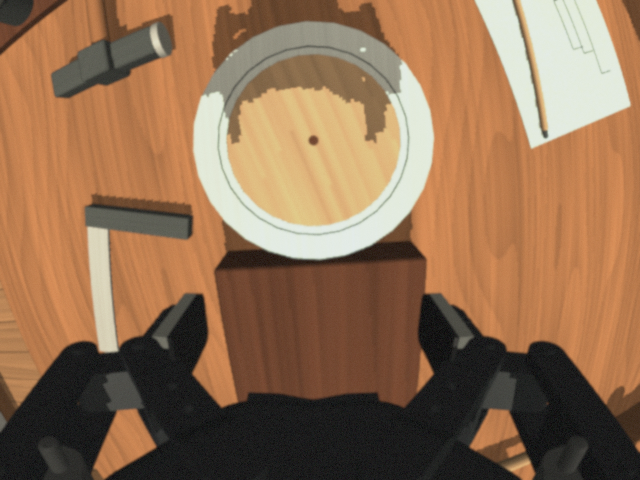

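```bash
cat >> h.py <<'E'
def ringfit(s,c,z,R,win=4,col=None):
    """dark line (valley) near radius R -> algebraic circle centre"""
    g=cv2.cvtColor(s["image"],cv2.COLOR_BGR2GRAY);out=[]
    for a in np.arange(0,2*np.pi,np.pi/90):
        rr=np.arange(R-win,R+win,.2);pts=np.array([proj(s,[c[0]+r*np.cos(a),c[1]+r*np.sin(a),z],True) for r in rr]).astype(np.float32)
        if pts.min()<2 or (pts[:,0]>637).any() or (pts[:,1]>477).any(): continue
        v=cv2.remap(g,pts[:,:1],pts[:,1:],cv2.INTER_LINEAR)[:,0].astype(float)
        b=np.median(v);wt=np.clip(b-12-v,0,None)
        if wt.sum()<20: continue
        r=(wt*rr).sum()/wt.sum();out.append([c[0]+r*np.cos(a),c[1]+r*np.sin(a)])
    P=np.array(out)
    f=lambda x: np.hypot(P[:,0]-x[0],P[:,1]-x[1])-x[2]
    r=least_squares(f,[*c,R],loss="soft_l1",f_scale=.4);return r.x,len(P),np.median(abs(f(r.x)))
def discfit(s,c,z,R,win=5):
    """outer edge by saturation gradient (pale wood on grey) """
    hsv=cv2.cvtColor(s["image"],cv2.COLOR_BGR2HSV)[...,1];out=[]
    for a in np.arange(0,2*np.pi,np.pi/90):
        rr=np.arange(R-win,R+win,.2);pts=np.array([proj(s,[c[0]+r*np.cos(a),c[1]+r*np.sin(a),z],True) for r in rr]).astype(np.float32)
        if pts.min()<2 or (pts[:,0]>637).any() or (pts[:,1]>477).any(): continue
        v=cv2.GaussianBlur(cv2.remap(hsv,pts[:,:1],pts[:,1:],cv2.INTER_LINEAR),(1,9),2)[:,0].astype(float)
        k=np.argmin(np.diff(v))
        if k<2 or k>len(rr)-4: continue
        out.append([c[0]+rr[k]*np.cos(a),c[1]+rr[k]*np.sin(a)])
    P=np.array(out)
    f=lambda x: np.hypot(P[:,0]-x[0],P[:,1]-x[1])-x[2]
    r=least_squares(f,[*c,R],loss="soft_l1",f_scale=.4);return r.x,len(P),np.median(abs(f(r.x)))
E
python3 - <<'E'
from h import *
for n in ["w60","w61","w5"]:
    s=dict(np.load(n+".npz"))
    print(n,"ring",ringfit(s,(538.5,-12),50,69.5),"disc",discfit(s,(538.5,-12.4),68,60))
s=dict(np.load("w2.npz"));print("w2",wheelfit(s,(538.5,-12)),ringfit(s,(538.5,-12),50,69.5),ringfit(s,(538.5,-12),50,39.5))
E
```

```text
w60 ring (array([538.55526588, -12.22375865,  69.88463564]), 178, np.float64(0.11251362372257745)) disc (array([538.43817921, -12.468213  ,  58.97122245]), 180, np.float64(0.12073431449357841))
w61 ring (array([538.60879375, -11.97216334,  69.81961239]), 160, np.float64(0.1343907813607501)) disc (array([538.46192331, -12.82003921,  59.10086079]), 180, np.float64(0.11972334070136981))
w5 ring (array([538.57567751, -12.25426962,  69.8227635 ]), 178, np.float64(0.1318890213029249)) disc (array([538.33953781, -12.37282283,  58.97489333]), 180, np.float64(0.1389484290623031))
w2 (array([538.46647276, -11.87502599]), 129, 129, 0.2878782304264291) (array([538.50703143, -12.35096956,  69.81037416]), 143, np.float64(0.12316043370304897)) (array([538.42228588, -12.49450714,  39.91115798]), 180, np.float64(0.06951142087340045))
```

Margin is even within about 0.3 mm: ring centre (538.6,-12.2), disc (538.4,-12.45). Next, the smaller discs.

```bash
python3 - <<'E'
from h import *
q=cquat(-1.5708)
robot.move_ptp([500,-110,230],q);robot.sleep(.15)
s=snap("wrist","w7");np.savez("w7.npz",**s)
robot.servo_line([500,-165,230],rate=150);robot.sleep(.15)
t=snap("wrist","w8");np.savez("w8.npz",**t)
for p in [[545,-233,16],[430,-223,12]]: print(proj(s,p,1),proj(t,p,1))
print(robot.get_obs()["clock"])
E
```

```text
[254.61405748  68.45407158] [253.61864969 138.78437684]
[403.72020533  83.63049392] [401.7089739  152.41519104]
18.075
```

View pics/w7.png

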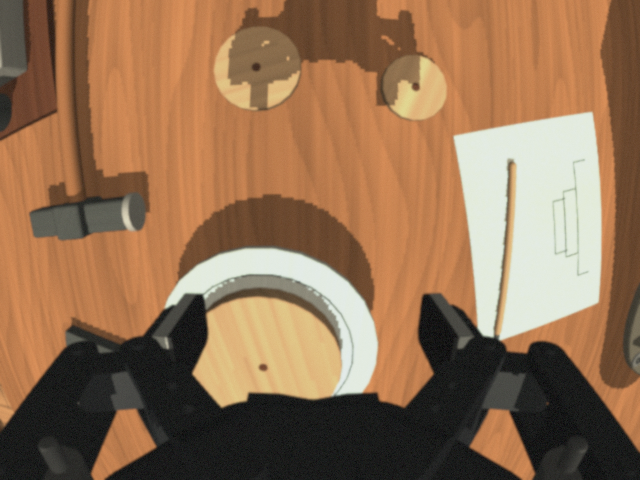

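View pics/w8.png

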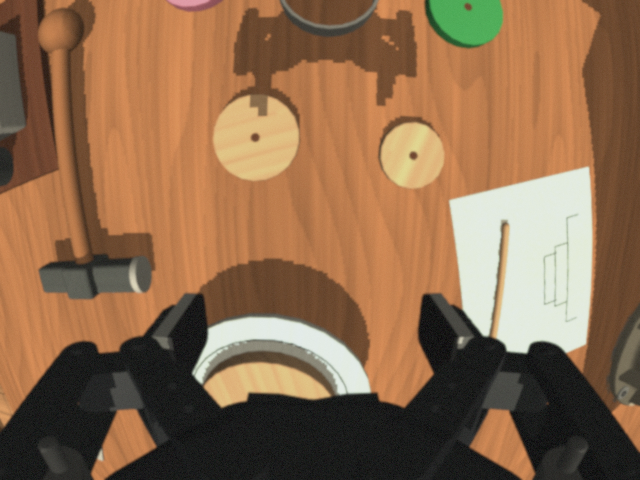

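```bash
cat > grasp.py <<'E'
from h import *
from scipy.spatial.transform import Rotation as Ro
def inhand(s,o,ztop_rel,guess=None):
    pass
E
python3 - <<'E'
from h import *
a=dict(np.load("w7.npz"));b=dict(np.load("w8.npz"))
R={}
for n,g,h,z in [("mid",(256,67),(255,137),16),("top",(416,87),(413,156),12)]:
    ma=markpx(a["image"],g,5);mb=markpx(b["image"],h,5)
    print(n,ma,mb,tri([ray(a,ma,1),ray(b,mb,1)]),onz(a,ma,z,1),onz(b,mb,z,1));R[n]=onz(b,mb,z,1)
q=cquat(-1.5708);m=R["mid"]
robot.servo_line([m[0],m[1],150],rate=250)
s=snap("wrist","w9")
robot.servo_line([m[0],m[1],69],rate=120)
o=robot.get_obs();print(o["ee_pos"],o["wrist_force"])
s=robot.snapshot("wrist");g=proj(s,[m[0],m[1],16],1);mm=markpx(s["image"],g,9);c=onz(s,mm,16,1);print(g,mm,c,"rel tcp",c-o["ee_pos"])
cv2.imwrite("pics/w10.png",s["image"]);print(o["clock"])
E
```

```text
mid [255.7791411   66.69325153] [254.75613618 136.98337292] (array([ 544.10158783, -234.36588424,   16.0103304 ]), [0.005382541671091441, 0.005382541671190067]) [ 544.1086043  -234.36812437   16.        ] [ 544.09773991 -234.36582943   16.        ]
top [415.37681159  85.55072464] [412.97669774 155.15246338] (array([ 421.93084864, -221.38491959,   16.88005301]), [0.08268108248162802, 0.08268108248157759]) [ 420.490678   -222.11721199   12.        ] [ 420.67497229 -221.17102      12.        ]
[ 544.63068003 -234.49683241   69.90298233] [-0.06040216  0.47172113  0.44029826]
[314.55664904 327.090633  ] [314.20060484 328.60282258] [ 544.23294365 -233.69729001   16.        ] rel tcp [ -0.39773639   0.79954241 -53.90298233]
19.5583
```

View pics/w10.png

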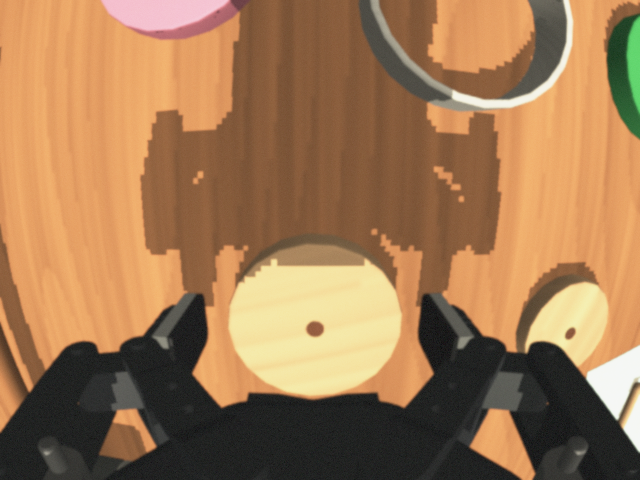

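The middle disc is centred between the open fingers (mark at 314,329) and both sides are clear. I'll grip it.

```bash
python3 - <<'E'
from h import *
robot.close_gripper(30)
o=robot.get_obs();print(o["width"],o["wrist_force"],o["ee_pos"])
s=robot.snapshot("wrist");m=markpx(s["image"],(314,328),9);print(m,onz(s,m,16,1)-o["ee_pos"])
p=o["ee_pos"].copy();p[2]+=90
robot.servo_line(p,rate=150)
o=robot.get_obs();s=snap("wrist","w11");m=markpx(s["image"],(314,328),9);print(m,o["width"],o["wrist_force"],o["clock"])
from scipy.spatial.transform import Rotation as Ro
w=cloud(s,1);R=Ro.from_quat(o["eef_rot"]).as_matrix();P=(w-o["ee_pos"])@R
print("disc top depth in tool",np.nanmedian(P[310:350,270:350].reshape(-1,3),0)); Q=P[(P[...,2]<90)&(P[...,2]>60)];print("max",np.nanpercentile(Q[:,2],[90,99]),np.nanmax(Q[:,2]))
E
```

```text
0.7790075949819937 [-0.17624693  0.00724093  6.34978893] [ 544.76705646 -234.74788908   70.26835502]
[312.43930636 328.54552023] [  0.30433189   0.98091344 -54.26835502]
[312.28994083 328.58224852] 0.7808482048307639 [ 0.43757784  0.79975116 -1.15674218] 20.725
disc top depth in tool [-1.03981342 -1.21497257 53.48010889]
max [66.84726287 68.1358755 ] 68.84040494228289
```

View pics/w11.png

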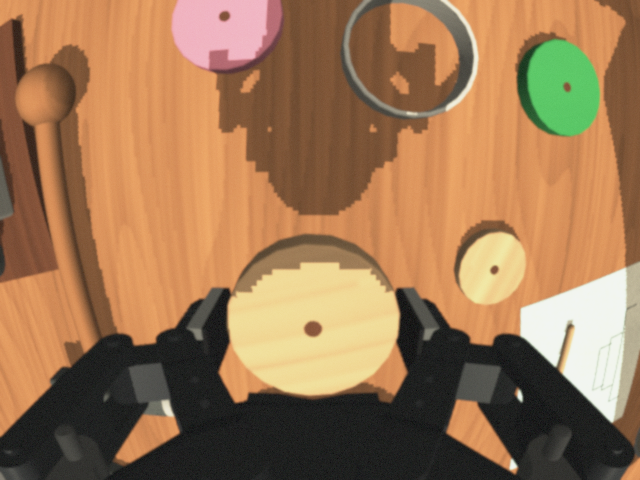

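```bash
cat > place.py <<'E'
from h import *
def lower(x,y,z0,zmin,step=0.4,thr=2.0):
    """z0: hover TCP z, then step down until contact"""
    robot.servo_line([x,y,z0],rate=60);robot.sleep(.25)
    f0=robot.get_obs()["wrist_force"][2];z=z0
    while z>zmin:
        z-=step;robot.servo_line([x,y,z],rate=12);robot.sleep(.05)
        o=robot.get_obs()
        if o["wrist_force"][2]-f0>thr: print("contact");break
    print("z cmd",z,"act",o["ee_pos"],"dF",o["wrist_force"]-np.array([0,0,f0]),o["clock"])
    return z
E
python3 - <<'E'
from place import *
o=robot.get_obs();p=o["ee_pos"]
x,y=538.45-.30,-12.5-.98
robot.servo_line([p[0],p[1],200],rate=200)
robot.servo_line([x,y,190],rate=250)
robot.servo_line([x,y,145],rate=100);robot.sleep(.15)
o=robot.get_obs();print(o["ee_pos"]-[x,y,145]);snap("wrist","w12");print(o["clock"])
E
```

```text
[ 0.62867643 -0.25915963  0.8150405 ]
22.9083
```

View pics/w12.png

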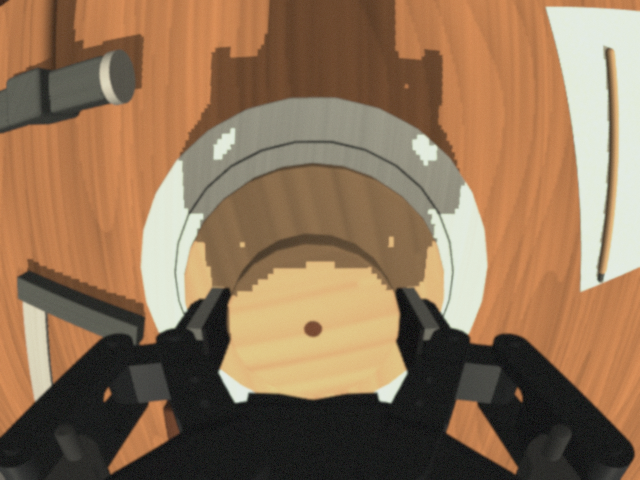

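```bash
python3 - <<'E'
from place import *
x,y=538.45-.30-.6,-12.5-.98+.26
z=lower(x,y,139.6,135.5)
s=robot.snapshot("wrist");o=robot.get_obs();m=markpx(s["image"],(313,328),9);print(onz(s,m,84,1),o["ee_pos"])
robot.ungrasp();robot.sleep(.2)
o=robot.get_obs();s=snap("wrist","w13");m=markpx(s["image"],(313,328),9);print(m,onz(s,m,84,1),o["ee_pos"],o["wrist_force"],o["clock"])
E
```

```text
contact
z cmd 137.99999999999997 act [537.57273407 -13.22437171 138.26168117] dF [0.2613772  0.40698506 3.86571509] 24.6583
[537.88791044 -12.14801831  84.        ] [537.59688643 -13.22898555 138.28599874]
[311.24736842 329.04736842] [538.23082876 -12.15334637  84.        ] [537.52464681 -13.23872463 137.93160411] [-0.78036116 -0.64434634  0.03784829] 25.2417
```

View pics/w13.png

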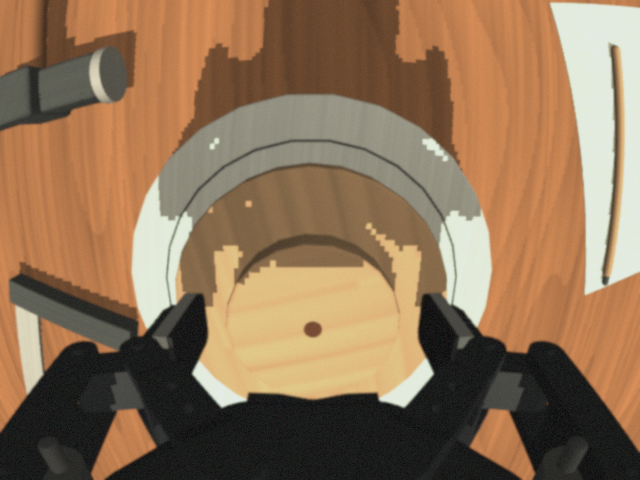

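```bash
python3 - <<'E'
from h import *
o=robot.get_obs();p=o["ee_pos"]
robot.servo_line([p[0],p[1],180],rate=100)
robot.servo_line([538.5,55,250],rate=250);robot.sleep(.2)
s=snap("wrist","w14");np.savez("w14.npz",**s)
g=proj(s,[538.3,-12.3,84],1);m=markpx(s["image"],g,8);print("mid mark",m,onz(s,m,84,1))
print("mid edge",discfit(s,(538.3,-12.3),84,34,4));print("base edge",discfit(s,(538.4,-12.4),68,60));print("ring",ringfit(s,(538.5,-12.2),50,69.5),"rim",wheelfit(s,(538.5,-12)),robot.get_obs()["clock"])
E
```

```text
mid mark [311.70011316 141.88702376] [537.78249527 -12.63336215  84.        ]
mid edge (array([538.10092194, -11.51521773,  32.92918587]), 156, np.float64(0.7990023438594314))
base edge (array([538.45626707, -12.49038387,  58.98054748]), 180, np.float64(0.12338078204653158))
ring (array([538.59489037, -12.22223985,  69.8858281 ]), 179, np.float64(0.10204445284722397)) rim (array([538.56677468, -11.80891374]), 180, 180, 0.23982248814432694) 26.65
```

View pics/w14.png

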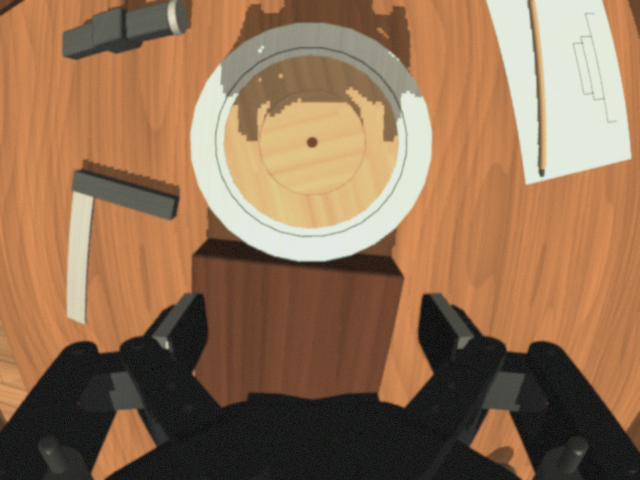

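```bash
python3 - <<'E'
from h import *
q=cquat(-1.5708)
robot.move_ptp([421.5,-180,200],q);robot.sleep(.2)
s=snap("wrist","w15");o=robot.get_obs()
g=proj(s,[421,-221.5,12],1);m=markpx(s["image"],g,8);c=onz(s,m,12,1);print(g,m,c)
robot.servo_line([c[0]-.3,c[1]-.7,130],rate=200);robot.sleep(.15)
o=robot.get_obs();s=snap("wrist","w16");g=proj(s,c,1);m=markpx(s["image"],g,8);c2=onz(s,m,12,1);print(m,c2,o["ee_pos"])
robot.servo_line([c2[0]-.3,c2[1]-.7,73],rate=100);robot.sleep(.3)
o=robot.get_obs();s=snap("wrist","w17");g=proj(s,c2,1);m=markpx(s["image"],g,8);c3=onz(s,m,12,1);print(m,c3-o["ee_pos"],o["ee_pos"],o["clock"])
E
```

```text
[314.92008246 176.43926424] [315.16040587 176.91234888] [ 420.8316841  -221.16669763   12.        ]
[313.86847702 269.40160314] [ 420.91654832 -220.94217771   12.        ] [ 421.22014113 -221.7260255   131.22175966]
[nan nan] [  0.21200153 -33.16589899 -61.51615034] [ 420.91822362 -221.88127449   73.51615034] 29.7167h.py:41: RuntimeWarning: invalid value encountered in divide
  v,u=np.mgrid[y-w:y+w+1,x-w:x+w+1];return np.array([(c*u).sum(),(c*v).sum()])/c.sum()
```

View pics/w17.png

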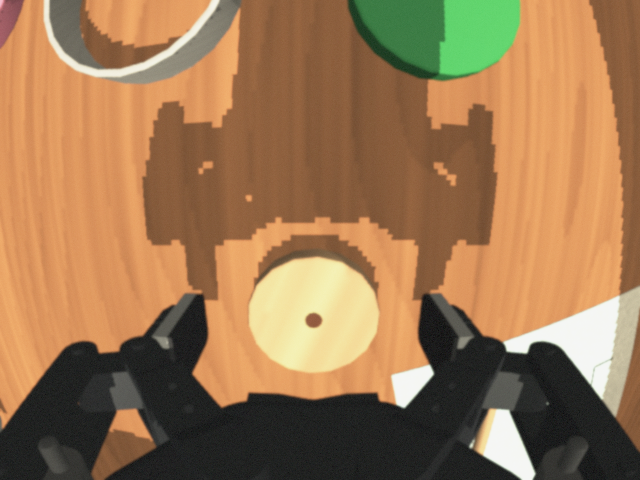

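The top disc is centred between the fingers with its mark at (313,320). The NaN came from the mark filling my search window, so I'll widen it and grip.

```bash
python3 - <<'E'
from place import *
robot.close_gripper(30)
o=robot.get_obs();s=robot.snapshot("wrist");m=markpx(s["image"],(313,320),14);off=onz(s,m,12,1)-o["ee_pos"];print(m,off,o["width"],o["wrist_force"],o["ee_pos"])
p=o["ee_pos"].copy();np.save("off.npy",off)
reach=p[2]
robot.servo_line([p[0],p[1],200],rate=150)
s=snap("wrist","w18");m2=markpx(s["image"],(313,320),14);print(m2,robot.get_obs()["width"],robot.get_obs()["clock"])
x,y=538.1-off[0],-12.5-off[1]
robot.servo_line([x,y,195],rate=250)
robot.servo_line([x,y,reach+84+5],rate=100);robot.sleep(.3)
print(robot.get_obs()["ee_pos"]-[x,y,reach+89]);snap("wrist","w19")
E
```

```text
[312.6995981  319.49943015] [  0.1445643    0.86746212 -61.38538203] 0.6128286725453117 [-1.20804066  1.20597016  4.50562463] [ 420.66827218 -221.67788368   73.38538203]
[312.68028397 319.3996139 ] 0.6145559612167564 31.275
[ 0.38053808 -0.08563468  0.63839187]
```

View pics/w18.png

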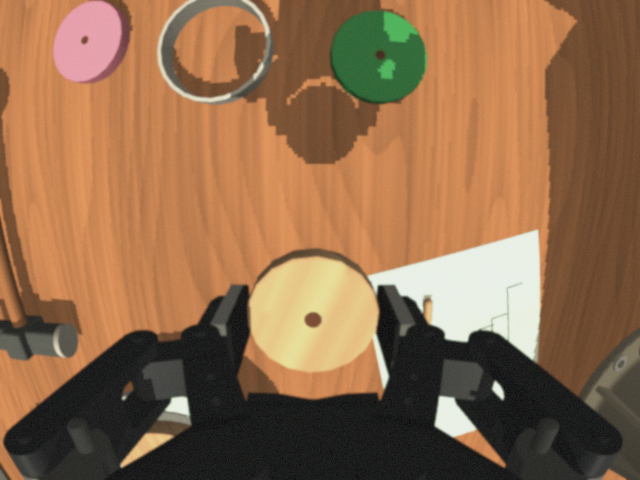

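View pics/w19.png

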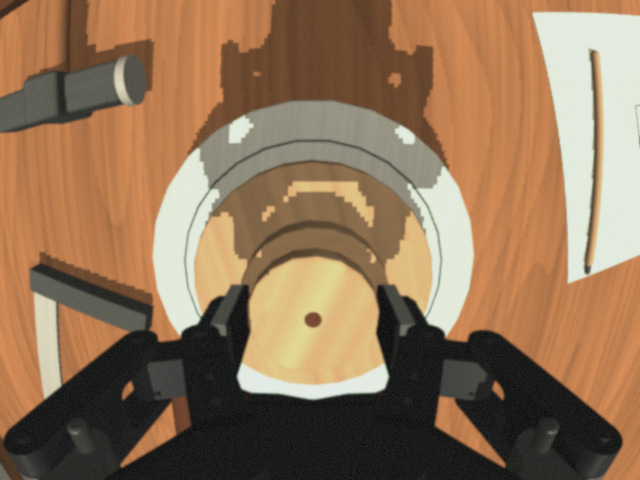

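```bash
python3 - <<'E'
from place import *
off=np.load("off.npy");x,y=538.1-off[0],-12.5-off[1]
lower(x,y,158.6,154.5,step=.35)
o=robot.get_obs();print(o["ee_pos"][:2]+off[:2])
robot.ungrasp();robot.sleep(.2)
p=robot.get_obs()["ee_pos"]
robot.servo_line([p[0],p[1],205],rate=100)
robot.servo_line([538.5,55,260],rate=250);robot.sleep(.25)
s=snap("wrist","w20");np.savez("w20.npz",**s)
g=proj(s,[538.1,-12.5,96],1);m=markpx(s["image"],g,9);print("top mark",m,onz(s,m,96,1))
print("base edge",discfit(s,(538.4,-12.4),68,60));print("ring",ringfit(s,(538.5,-12.2),50,69.5),"rim",wheelfit(s,(538.5,-12)),robot.get_obs()["clock"])
snap("side","s20");snap("scene","c20")
E
```

```text
contact
z cmd 157.20000000000002 act [537.99712751 -13.35686624 157.43072126] dF [-0.71569889  0.89334081  2.81494721] 34.9083
[538.1416918  -12.48940412]
top mark [311.84681642 141.33862523] [538.09773105 -12.93651094  96.        ]
base edge (array([538.43768126, -12.50418936,  58.9857656 ]), 180, np.float64(0.13278347580706296))
ring (array([538.58624125, -12.23331308,  69.89221059]), 179, np.float64(0.11200830119746286)) rim (array([538.5818803 , -11.80614767]), 180, 180, 0.2521306682339812) 36.9667
```

View pics/w20.png

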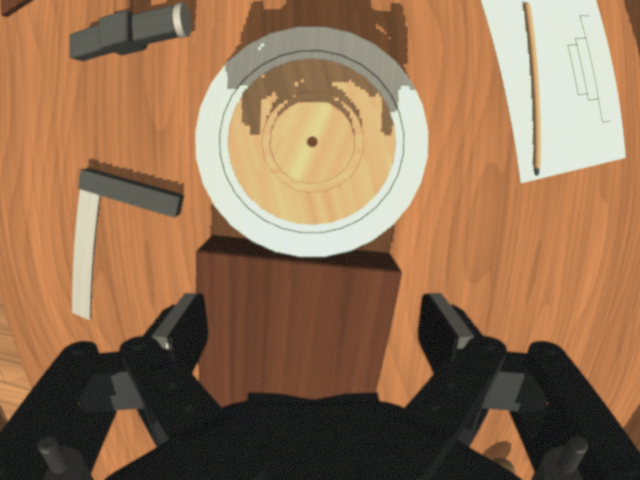

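View pics/c20.png

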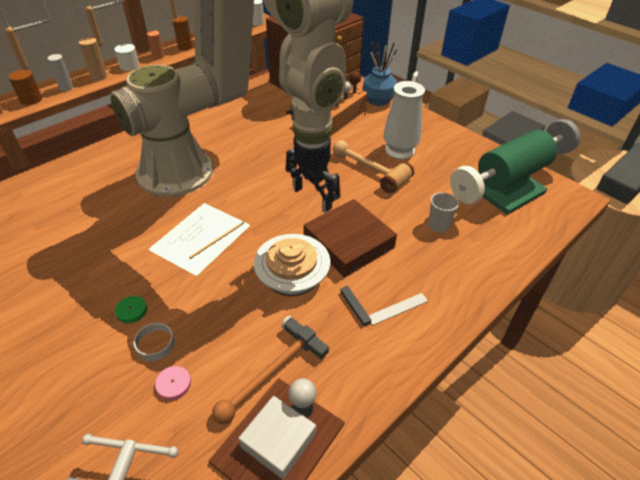

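Both views show the three-step stack centred on the wheel. The top mark is at (538.1,-12.9), the base at (538.4,-12.5) and the ring centre at (538.6,-12.2). The bystanders look unmoved and the gripper is clear, so I'm handing in.

```bash
python3 - <<'E'
from cell import robot
print(robot.hand_in(), robot.get_obs()["clock"])
E
```

```text
the job is handed in; nothing more can be done
the job is handed in; nothing more can be done
```

The plinth is laid up on the banding wheel and handed in, at about 37 s on the robot's clock (limit 72 s). I slid the base disc across from the block with the two open fingertips, then nudged it the last 8 mm. The middle disc and then the top disc were gripped, lowered in small steps until the wrist force showed contact, and only then released.

How my last overhead pictures measured the centring:

| Disc | Offset |
|---|---|
| Base disc | about 0.3 mm from the engraved ring's centre |
| Middle disc | about 0.7 mm from the base disc |
| Top disc | about 0.6 mm from the base disc and 0.4 mm from the middle disc |

- **Disagreement:** fitting the wheel's outer rim instead of the engraved ring moves its centre by about 0.4 mm, which would put the base disc about 0.7 mm off.
- **Failed checks:** the outline fit for the middle disc was poor, so I used its centre mark. One search for the top disc's mark returned nothing because the window was too small. I read the mark from the picture and it measured properly after gripping.
- **Bystanders:** in the last scene picture the other things on the bench look where they were. I compared them by eye and did not measure them.

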